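# Stroke the seed box's lids shut

## Task

Run closed fingertips lightly along the top of the longer seed box, from its plain end to the other end, so that all its lids are stroked fully shut one after the other, starting with the lid beside the plain end. Only touch the box: do not lift it, press hard on it or shove it out of its place. Leave the shorter box with its lids ajar and everything else as it stands.

Things in the scene. Friction and masses are not known exactly. Their poses are not given: they have to be found in the camera images.
- long_box: The longer of two grey plastic seed boxes: 234 mm long, 42 mm wide, 33 mm high with its lids shut; loose on the table, about 0.8 kg. Origin: centre of its underside; its +y runs along the row, z up. The 34 mm at the -y end is a plain solid block with a flat top; after it, to +y, come five white flap lids, one every 40 mm, each 40 mm wide, 38 mm along the row, 3 mm thick.
- long_box_plain_end (a point): Centre of the flat top of the long box's plain end (34 x 42 mm), 33 mm above the table, at y = -100 mm in the box's frame. The lids' tops, once shut, are level with it.
- long_box_far_end (a point): Middle of the long box's other end, at the height of the shut lids' tops, 33 mm above the table, at y = +117 mm in the box's frame.
- long_box_lid1 (a joint): Hinge of the first lid of the long box, counted from the plain end: 0 rad is shut, positive is open (0.2 to 0.4 at the start). Hinge line across the box at y = -83 mm, 31.5 mm up, on the lid's side nearer the plain end; the free edge, away from it, stands up. Slightly stiff, stays where it is left; about 0.3 N at the free edge moves it.
- long_box_lid2 (a joint): Hinge of the second lid of the long box, counted from the plain end: 0 rad is shut, positive is open (0.2 to 0.4 at the start). Hinge line across the box at y = -43 mm, 31.5 mm up, on the lid's side nearer the plain end; the free edge, away from it, stands up. Slightly stiff, stays where it is left; about 0.3 N at the free edge moves it.
- long_box_lid3 (a joint): Hinge of the third lid of the long box, counted from the plain end: 0 rad is shut, positive is open (0.2 to 0.4 at the start). Hinge line across the box at y = -3 mm, 31.5 mm up, on the lid's side nearer the plain end; the free edge, away from it, stands up. Slightly stiff, stays where it is left; about 0.3 N at the free edge moves it.
- long_box_lid4 (a joint): Hinge of the fourth lid of the long box, counted from the plain end: 0 rad is shut, positive is open (0.2 to 0.4 at the start). Hinge line across the box at y = 37 mm, 31.5 mm up, on the lid's side nearer the plain end; the free edge, away from it, stands up. Slightly stiff, stays where it is left; about 0.3 N at the free edge moves it.
- long_box_lid5 (a joint): Hinge of the fifth lid of the long box, counted from the plain end: 0 rad is shut, positive is open (0.2 to 0.4 at the start). Hinge line across the box at y = 77 mm, 31.5 mm up, on the lid's side nearer the plain end; the free edge, away from it, stands up. Slightly stiff, stays where it is left; about 0.3 N at the free edge moves it.
- short_box: The shorter box, of the same make but with only three lids: 154 mm long, 42 mm wide, 33 mm high, about 0.5 kg. Origin: centre of its underside; +y along its row, plain end at -y. Its lids are ajar too and stay so.
- short_box_lid1 (a joint): Hinge of the first lid of the short box, counted from its plain end: 0 rad is shut, positive is open (0.2 to 0.4 at the start).
- short_box_lid2 (a joint): Hinge of the second lid of the short box, counted from its plain end: 0 rad is shut, positive is open (0.2 to 0.4 at the start).
- short_box_lid3 (a joint): Hinge of the third lid of the short box, counted from its plain end: 0 rad is shut, positive is open (0.2 to 0.4 at the start).
- pot: Small black nursery pot, 68 mm across, 58 mm high, standing on the table. Origin: centre of its underside.
- jar: Glass seed jar with a plain lid, the one nearest the boxes, 52 mm across, 69 mm high, standing on the table. Origin: centre of its underside.
- dibber_tool: Wooden dibber, 158 mm long and 28 mm thick, lying on the table along its own y. Origin: underside, at mid-length.
There are look-alikes about, which are no part of the job. Leave any black or orange look-alike of the long_box alone.

How it is judged:
On the way, in this order (a step that is already met when the one before it is completed fails the run):
1. the first lid from the plain end is shut, the lids beyond it still ajar (value of joint long_box_lid1 below 0.06 rad and value of joint each of long_box_lid2, long_box_lid3, long_box_lid4, long_box_lid5 above 0.06 rad), for 0.05 s.
2. the second lid from the plain end is shut, the lids beyond it still ajar (value of joint long_box_lid2 below 0.06 rad and value of joint each of long_box_lid3, long_box_lid4, long_box_lid5 above 0.06 rad), for 0.05 s.
3. the third lid from the plain end is shut, the lids beyond it still ajar (value of joint long_box_lid3 below 0.06 rad and value of joint each of long_box_lid4, long_box_lid5 above 0.06 rad), for 0.05 s.
4. the fourth lid from the plain end is shut, the lids beyond it still ajar (value of joint long_box_lid4 below 0.06 rad and value of joint long_box_lid5 above 0.06 rad), for 0.05 s.
5. the fifth lid from the plain end is shut (value of joint long_box_lid5 below 0.06 rad), for 0.05 s.
At the end, for the whole second after the job is handed in: All five lids of the long box are shut (each within 0.06 rad, about 2 mm at the free edge), the box stands flat and at rest within 30 mm of where it was, the short box's three lids are still ajar (over 0.12 rad), and the short box, pot, jar and dibber are within 20 mm of where they were (value of joint each of long_box_lid1, long_box_lid2, long_box_lid3, long_box_lid4, long_box_lid5 below 0.06 rad and value of joint each of short_box_lid1, short_box_lid2, short_box_lid3 above 0.12 rad and distance of long_box from where it was at the start of the episode below 0.03 m and angle between long_box's own z axis and vertical below 0.05 rad and linear speed of long_box below 0.01 m/s and distance of each of short_box, pot, jar, dibber_tool from where it was at the start of the episode below 0.02 m); the robot touches nothing.
It fails at once if the long box or its lids are pressed with more than 25 N (contact force between the fingers and long_box above 25 N).
It fails at once if the long box is lifted or tipped (height (world z) of long_box above 0.008 m or angle between long_box's own z axis and vertical above 0.12 rad).
It fails at once if the long box is shoved more than 30 mm (distance of long_box from where it was at the start of the episode above 0.03 m).
It fails at once if a lid of the short box is pushed towards shut (under 0.12 rad) (value of joint any of short_box_lid1, short_box_lid2, short_box_lid3 below 0.12 rad).
It fails at once if the short box, pot, jar or dibber is moved more than 20 mm (distance of any of short_box, pot, jar, dibber_tool from where it was at the start of the episode above 0.02 m).
It also fails if it takes over 42 s, if anything falls off the work surface, if the arm or the gripper's body presses on something with over 40 N, if the wrist force passes 120 N, or if a joint passes its speed limit or range.

## Robot

A 7-joint arm with a two-finger parallel gripper is mounted at the origin on the work surface; the furniture and walls round the work are solid. World frame = base frame: x ahead of the robot, y to its left, z up, the work surface at z = 0. Lengths are in m, angles in rad, forces in N, time in s.
With the tool pointing down it reaches from about 0.425 to 0.825 m from the base axis. Payload 3.6 kg.
Tool frame: the origin (TCP) lies midway between the tips of the shut fingers; the grasp point (between the pads) lies 19 mm behind it (manip.hold_point_z is the distance from the TCP to the grasp point, in m); z points along the fingers, y is the line along which they close (so a half turn about z gives the same grasp; the last joint's range is limited). The gripper opens to 85 mm and grips with 20 to 120 N. Pads are 22 mm wide; open, the fingers measure 114 mm over their backs; the gripper's body (76 mm by 85 mm) begins 54 mm behind the grasp point. The pads swing forward as they close: fully open they stand 13 mm farther back than shut.
Start: joints at [1.131, 0.615, -0.013, 1.423, 0.008, 1.103, -0.04], TCP at [0.261, -0.595, 0.209] pointing down, gripper open.
Joint ranges: [-3.12, 3.12], [-0.3, 2.06], [-1.34, 1.32], [0.26, 2.42], [-1.36, 4.5], [0.01, 1.98], [-2.84, 2.84]. Speed limits (rad/s): [2.79, 2.79, 3.14, 3.14, 3.14, 3.14, 3.14].

## Interface

Orientations are given as a rotation vector (axis times angle).
In Python, from workcell import manip gives the robot as it stands. The module is installed in compiled form; this text tells all that it offers.
- The arm moves only by the tool jog_arm, never from a script. Its argument "deltas" is text: rows parted by semicolons, each of 5 numbers parted by spaces: the shift along the world's x, y, z in mm, then the turn about the world's z in degrees, then the finger opening in mm, from 0 to 85.4. A call has exactly 8 rows; each row shifts and turns the commanded pose from where the row before left it; what a row does not reach is not made up. A row lasts 1/8 s, in which the tool goes at most 62.5 mm and 10.7 degrees, less where a joint would pass 70% of its speed; a pose out of reach is approached as far as the arm can. A call is refused whole if a number of a shift passes 62.5 or a number of a turn 10.7, either way. A call with a gripper value outside its range is refused whole. The fingers move at their own pace and stop on an object; "squeeze" is the grip in N (left out, the last holds). Time passes only in rows, so rows that do not move let the fingers close, or fill a call up. It gives the time, the measured TCP pose, the force, the opening and the grip force at its end, in the units of the state.
- manip.read_state(): the state, without advancing time (a new reading comes with each control period).
- manip.get_image(name): name is "side" or "top" or "wrist"; returns a dict with "color" (384x512x3 uint8, red, green, blue), "fx", "fy", "cx", "cy" (pixels), "rvec" (rotation vector, rad) and "tvec" (3), from world to camera coordinates, as OpenCV has them. Camera axes: x right, y down, z forward; pixel columns grow to the right and rows downward; lengths in m; the calibration is good to about 2 mm. The wrist camera is an equidistant fisheye: a pixel r from the principal point sees the ray r / f radians off the axis. A picture is of the moment at which its call begins. There is no depth.
- manip.close_job(): hands the job in; it is judged then, once.
The state is a dict: "t": time; "qpos": joint angles; "joint_velocities": joint speeds; "joint_torque": joint torques, N m; "position": TCP position; "orientation": TCP orientation; "contact_force": force on the tool from outside, world axes, zero at the start; "moment": the same for the moment, N m; "opening": opening from 0.0 (shut) to 1.0 (fully open); "gripper_force": force on a finger pad.
Only numpy, scipy, OpenCV 4.12 (cv2) and the standard library are available. Lean on these libraries where they do the work, as an engineer would, in place of code of your own. Each camera call takes 0.05 s, during which the arm holds its last target. There are 200 camera calls.

## Working session

There is one attempt and no reset: what is moved stays moved. The work goes in short steps, Python scripts to look and compute and a tool call to move; the robot and the scene stay as the last step left them, time stands still between calls to the robot, and variables do not carry over. Pictures are saved under pics/ and viewed, at most 10 in all, crops included, and the job is handed in when it is done.

Besides the shell and the picture viewer there is one more tool, called after ">>>" as name(argument=value, ...) on one line, values as JSON. jog_arm: Moves the arm, as the interface text tells. Its arguments: {"type":"object","properties":{"deltas":{"type":"string"},"squeeze":{"type":"number"}},"required":["deltas"]}

```bash
mkdir -p pics; cat > h.py <<'E'
import numpy as np, cv2
from workcell import manip
def ray(im,u,v,z):
    R=cv2.Rodrigues(np.array(im["rvec"],float))[0]; t=np.array(im["tvec"],float)
    d=R.T@np.array([(u-im["cx"])/im["fx"],(v-im["cy"])/im["fy"],1.]); c=-R.T@t
    return c+d*(z-c[2])/d[2]
def grab(n,f):
    im=manip.get_image(n); cv2.imwrite("pics/"+f,im["color"][:,:,::-1]); return im
E
python3 - <<'E'
from h import *
import pickle
d={n:grab(n,n+"0.png") for n in("top","side")}
pickle.dump(d,open("d0.pkl","wb"))
a=[cv2.imread("pics/%s0.png"%n) for n in d]
cv2.imwrite("pics/topb.png",cv2.resize(a[0],(800,600),interpolation=cv2.INTER_CUBIC))
print(manip.read_state())
for n in d:
  for p in((0,0),(511,0),(511,383),(0,383)): print(n,p,ray(d[n],*p,0).round(3))
E
```

```text
{'t': 0.1, 'qpos': array([ 1.13151284,  0.6158469 , -0.01263836,  1.4247687 ,  0.00807009,
        1.10342814, -0.0404251 ]), 'joint_velocities': array([ 0.00068173, -0.00267737,  0.00033198, -0.00291384, -0.00148015,
        0.00223146,  0.00119254]), 'joint_torque': array([ 1.59679053e-03, -4.70383644e+01,  2.60302993e-01, -1.71571523e+01,
        1.00591552e-02,  5.84600726e-03,  2.64679124e-05]), 'position': array([ 0.2604768 , -0.59469357,  0.20812821]), 'orientation': array([-3.07260045e+00, -6.43392083e-01,  7.61281356e-04]), 'contact_force': array([ 0.46394282, -0.99802979, -0.3716831 ]), 'moment': array([ 0.08130615, -0.05619519,  0.01193286]), 'gripper_force': 0.0, 'opening': 1.0027825643297614}
top (0, 0) [1.277 1.08  0.   ]
top (511, 0) [ 1.299 -0.994  0.   ]
top (511, 383) [-0.165 -0.873  0.   ]
top (0, 383) [-0.193  0.913  0.   ]
side (0, 0) [-3.587  5.884  0.   ]
side (511, 0) [6.59  9.297 0.   ]
side (511, 383) [ 0.958 -0.517  0.   ]
side (0, 383) [ 0.107 -0.528  0.   ]
```

View pics/topb.png

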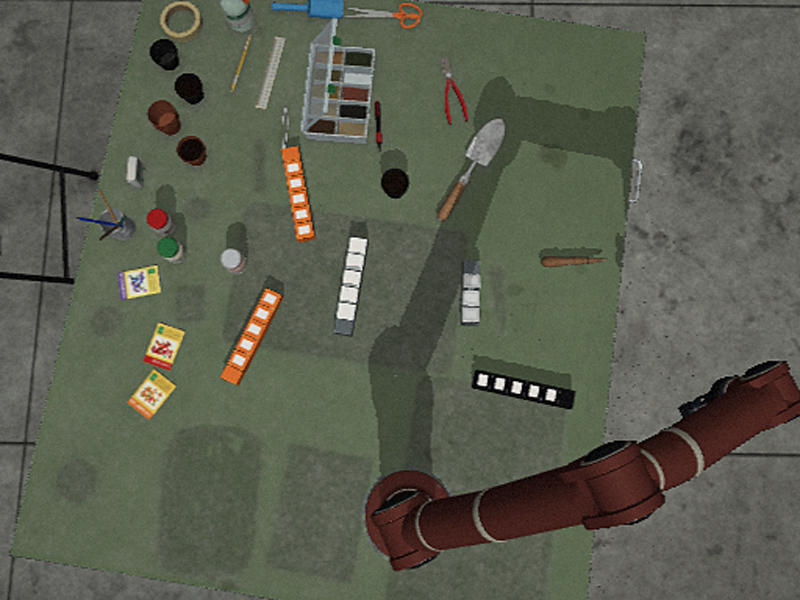

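View pics/side0.png

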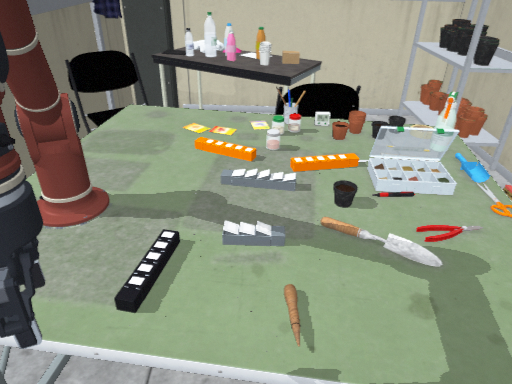

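The top view shows the long box with its plain (grey) end at about (343,328) and its far end at (358,240) on the 800x600 picture. The short box is at (471,293), with the pot, jar and dibber clear of the stroke. Next I'll measure the long box.

```bash
python3 - <<'E'
from h import *
import pickle
d=pickle.load(open("d0.pkl","rb")); im=d["top"]; c=im["color"]
hsv=cv2.cvtColor(c,cv2.COLOR_RGB2HSV)
x0,y0,x1,y1=205,140,245,225
w=np.zeros(c.shape[:2],np.uint8); w[y0:y1,x0:x1]=((hsv[...,1]<40)&(hsv[...,2]>85))[y0:y1,x0:x1]*255
n,l,s,ce=cv2.connectedComponentsWithStats(w); k=1+s[1:,4].argmax(); print(s[1:])
ys,xs=np.where(l==k); r=cv2.minAreaRect(np.c_[xs,ys].astype(np.float32)); print(r)
b=cv2.boxPoints(r)
for p in b: print(p,ray(im,*p,.033).round(4),ray(im,*p,0).round(4))
v=c[y0:y1,x0:x1,::-1]; o=cv2.resize(v,None,fx=7,fy=7,interpolation=cv2.INTER_NEAREST)
m=cv2.resize(w[y0:y1,x0:x1],None,fx=7,fy=7,interpolation=cv2.INTER_NEAREST)
cv2.imwrite("pics/crop.png",np.hstack([o,cv2.cvtColor(m,8)]))
R=cv2.Rodrigues(im["rvec"])[0]; print(-R.T@im["tvec"])
# side view lines
im=d["side"];print(-cv2.Rodrigues(im["rvec"])[0].T@im["tvec"])
E
```

```text
[[ 205  140   40   85 2093]
 [ 242  140    1    1    1]
 [ 244  142    1    1    1]
 [ 216  173    1    1    1]
 [ 214  174    1    2    2]
 [ 244  177    1    3    3]
 [ 205  184    1    3    3]
 [ 207  185    2    2    3]
 [ 206  190    1    1    1]
 [ 205  193    1    1    1]
 [ 205  193    5    6   11]
 [ 231  194    1    1    1]
 [ 214  214    1    2    2]
 [ 205  220    4    5   10]
 [ 236  223    2    2    4]]
((224.5, 181.99996948242188), (83.99998474121094, 38.99999237060547), 90.0)
[205.      139.99997] [0.688  0.2201 0.033 ] [0.6971 0.2241 0.    ]
[244.      139.99997] [0.6898 0.0732 0.033 ] [0.699  0.0744 0.    ]
[244.      223.99997] [0.3734 0.067  0.033 ] [0.3767 0.0682 0.    ]
[205.      223.99997] [0.3714 0.2091 0.033 ] [0.3747 0.2129 0.    ]
[0.19557284 0.00505141 1.80627579]
[ 0.51594486 -0.90467036  0.59963131]
```

View pics/crop.png

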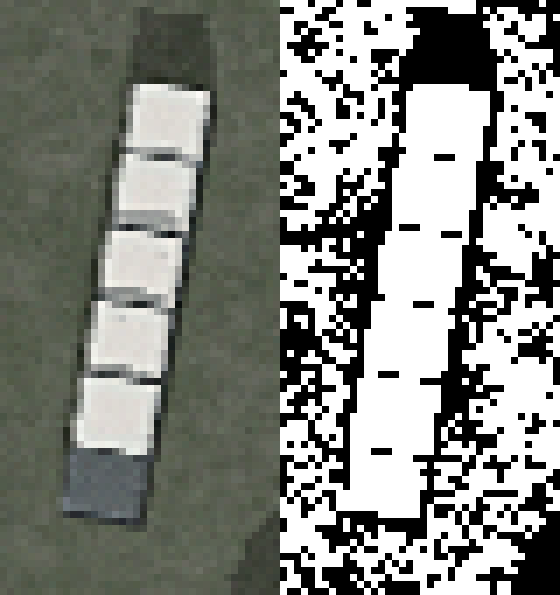

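The crop shows the plain end as a grey block from about (103,517) to (110,452). The five white lids run on up to (170,87), and their gaps are dark lines. Now I'll convert these to world coordinates.

```bash
python3 - <<'E'
from h import *
import pickle
d=pickle.load(open("d0.pkl","rb")); im=d["top"]
f=lambda u,v,z:ray(im,205+u/7-.5,140+v/7-.5,z)
n0=f(104,515,.033);p1=f(110,452,.033);h5=f(161,156,.033)
side=[f(72,452,.033),f(152,455,.033)]
print(n0,p1,h5,np.linalg.norm(n0-p1),np.linalg.norm(h5-p1),np.linalg.norm(side[0]-side[1]))
a=(h5-p1);a/=np.linalg.norm(a);print("axis",a,np.degrees(np.arctan2(a[1],a[0])))
for y in(-117,-100,-83,0,117): print(y,p1+a*(y+83)/1000, (h5+a*(y-77)/1000)[:2])
# side-view check: project box ends
s=d["side"]
for y in(-117,-83,117):
  for lat in (-21,21):
    p=p1+a*(y+83)/1000+np.array([-a[1],a[0],0])*lat/1000
    print(y,lat,cv2.projectPoints(p[None],s["rvec"],s["tvec"],np.array([[s["fx"],0,s["cx"]],[0,s["fy"],s["cy"]],[0,0,1.]]),None)[0].ravel().round(1))
o=cv2.resize(s["color"][155:200,205:315,::-1],None,fx=7,fy=7,interpolation=cv2.INTER_CUBIC);cv2.imwrite("pics/sc.png",o)
E
```

```text
[0.41213677 0.157954   0.033     ] [0.44538646 0.15576879 0.033     ] [0.60492697 0.13312752 0.033     ] 0.033321414209963804 0.16113907839069572 0.04202796749437441
axis [ 0.99007959 -0.14050765  0.        ] -8.077222674288386
-117 [0.41172375 0.16054605 0.033     ] [0.41285153 0.160386  ]
-100 [0.4285551  0.15815742 0.033     ] [0.42968288 0.15799737]
-83 [0.44538646 0.15576879 0.033     ] [0.44651423 0.15560874]
0 [0.52756306 0.14410666 0.033     ] [0.52869084 0.14394661]
117 [0.64340237 0.12766726 0.033     ] [0.64453015 0.12750721]
-117 -21 [219.9 174.9]
-117 21 [222.8 168.8]
-83 -21 [230.6 175.9]
-83 21 [233.3 169.7]
117 -21 [295.2 181.7]
117 21 [296.  175.2]
```

View pics/sc.png

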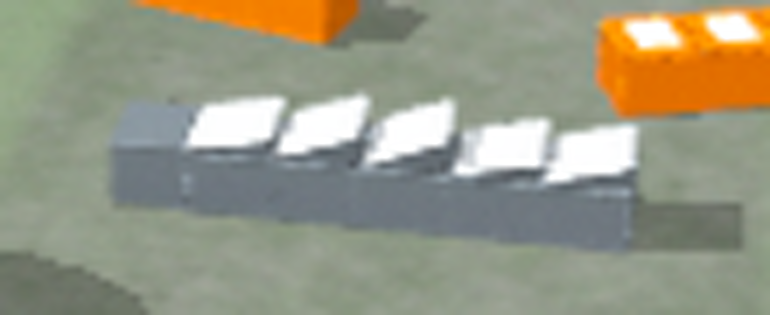

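Sizes check out: plain end 33 mm against 34, hinge 1 to hinge 5 161 mm against 160, width 42 mm. The side-view projection agrees within about 1 px. The row axis is at -8.1°, with the plain-end centre near (0.429, 0.158). I'll go there with the fingers shut, turning -32° so that the tool's x runs along the row.

>>> jog_arm(deltas="30 50 0 -4 0;30 50 0 -4 0;30 50 0 -4 0;30 50 0 -4 0;30 50 0 -4 0;30 50 0 -4 0;30 50 0 -4 0;30 50 0 -4 0", squeeze=20)

```text
t: 1.1
position: [0.5013, -0.1936, 0.2089]
orientation: [-3.133, 0.232, 0.001]
contact_force: [1.5, -0.3, -0.2]
opening: 0.002
gripper_force: 0.0
```

>>> jog_arm(deltas="-9 44 -16 0 0;-9 44 -16 0 0;-10 44 -16 0 0;-10 44 -16 0 0;-10 44 -16 0 0;-10 44 -16 0 0;-9 44 -16 0 0;-9 44 -16 0 0")

```text
t: 2.1
position: [0.4244, 0.158, 0.0806]
orientation: [-3.133, 0.229, -0.0]
contact_force: [1.2, -0.4, 0.2]
opening: 0.003
gripper_force: 0.0
```

```bash
python3 - <<'E'
from h import *
from scipy.spatial.transform import Rotation as Ro
s=manip.read_state(); print({k:np.round(s[k],4) for k in("t","position","orientation","contact_force","opening","qpos")}); print(Ro.from_rotvec(s["orientation"]).as_matrix().round(3))
a=np.array([.99008,-.1405]);q=s["position"][:2]-[.5281,.1440]; print("box y,lat",q@a,q@[-a[1],a[0]])
im=grab("side","s1.png");im2=grab("wrist","w1.png")
A=cv2.resize(im["color"][90:210,170:330,::-1],(512,384));cv2.imwrite("pics/v1.png",cv2.resize(np.hstack([A,im2["color"][:,:,::-1]]),(800,300)))
E
```

```text
{'t': np.float64(2.1), 'position': array([0.4244, 0.158 , 0.0806]), 'orientation': array([-3.1332e+00,  2.2890e-01, -1.0000e-04]), 'contact_force': array([ 1.2401, -0.364 ,  0.1991]), 'opening': np.float64(0.003), 'qpos': array([-0.4428,  0.5169,  0.0545,  2.1196, -0.0555,  0.5062, -2.0636])}
[[ 0.989 -0.145  0.   ]
 [-0.145 -0.989  0.   ]
 [ 0.    -0.    -1.   ]]
box y,lat -0.1046367262116318 -0.000744226853593151
```

View pics/v1.png

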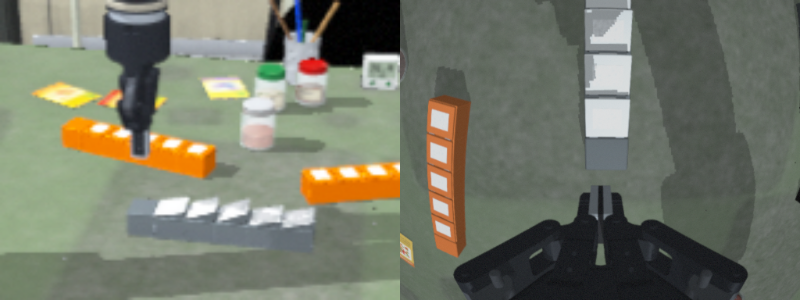

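The side view (left half) shows the shut fingertips over the plain end. The wrist view shows the row running straight ahead of the fingers, with the plain end at (607,153). Next I descend, then feel for the flat top.

>>> jog_arm(deltas="0 0 -8 0 0;0 0 -8 0 0;0 0 -8 0 0;0 0 -8 0 0;0 0 -6 0 0;0 0 -3 0 0;0 0 -1 0 0;0 0 0 0 0")

```text
t: 3.2
position: [0.4249, 0.1567, 0.0393]
orientation: [-3.133, 0.228, -0.0]
contact_force: [-0.5, 0.2, 0.9]
opening: 0.001
gripper_force: 0.0
```

>>> jog_arm(deltas="0 0 -1 0 0;0 0 0 0 0;0 0 -1 0 0;0 0 0 0 0;0 0 -1 0 0;0 0 0 0 0;0 0 -1 0 0;0 0 0 0 0")

```text
t: 4.2
position: [0.4247, 0.1566, 0.0351]
orientation: [-3.133, 0.229, 0.0]
contact_force: [-0.2, -0.2, -0.5]
opening: -0.001
gripper_force: 0.0
```

>>> jog_arm(deltas="0 0 -0.5 0 0;0 0 0 0 0;0 0 -0.5 0 0;0 0 0 0 0;0 0 -0.5 0 0;0 0 0 0 0;0 0 0 0 0;0 0 0 0 0")

```text
t: 5.2
position: [0.4248, 0.1566, 0.0337]
orientation: [-3.133, 0.229, -0.0]
contact_force: [0.0, 0.8, -0.4]
opening: 0.001
gripper_force: 0.0
```

>>> jog_arm(deltas="0 0 -0.5 0 0;0 0 0 0 0;0 0 0 0 0;0 0 0 0 0;0 0 0 0 0;0 0 0 0 0;0 0 0 0 0;0 0 0 0 0")

```text
t: 6.2
position: [0.4248, 0.1566, 0.0332]
orientation: [-3.133, 0.229, -0.0]
contact_force: [0.1, 0.7, 0.8]
opening: -0.002
gripper_force: 0.0
```

>>> jog_arm(deltas="0 0 -0.5 0 0;0 0 0 0 0;0 0 0 0 0;0 0 0 0 0;0 0 0 0 0;0 0 0 0 0;0 0 0 0 0;0 0 0 0 0")

```text
t: 7.2
position: [0.4248, 0.1566, 0.0327]
orientation: [-3.133, 0.229, -0.0]
contact_force: [0.1, -1.1, -0.2]
opening: 0.002
gripper_force: 0.0
```

>>> jog_arm(deltas="0 0 -0.5 0 0;0 0 0 0 0;0 0 0 0 0;0 0 0 0 0;0 0 0 0 0;0 0 0 0 0;0 0 0 0 0;0 0 0 0 0")

```text
t: 8.2
position: [0.4248, 0.1566, 0.0322]
orientation: [-3.133, 0.229, -0.0]
contact_force: [0.4, 0.2, -0.0]
opening: -0.001
gripper_force: 0.0
```

```bash
python3 - <<'E'
from h import *
im=grab("side","s2.png")
f=[]
for i in range(6):
  manip.get_image("top"); s=manip.read_state(); f.append(np.r_[s["contact_force"],s["position"]])
print(np.mean(f,0).round(4))
cv2.imwrite("pics/v2.png",cv2.resize(im["color"][135:195,205:305,::-1],(700,420),interpolation=cv2.INTER_CUBIC))
E
```

```text
[-0.4062  0.1809  0.3271  0.4248  0.1566  0.0322]
```

View pics/v2.png

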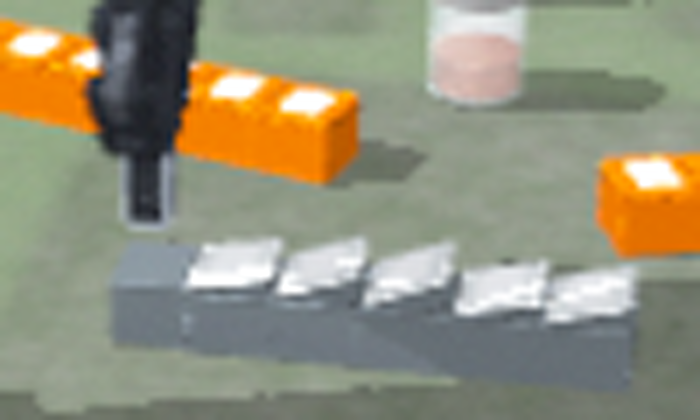

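The tip shows at (147,225) in the crop, but the plain top's centre is at (150,265). So the tips seem to hang well above the box. I'll check that against the projected TCP.

```bash
python3 - <<'E'
from h import *
import pickle
s=manip.read_state();p=s["position"]
d=pickle.load(open("d0.pkl","rb"))
for n in("side","top"):
  im=d[n];K=np.array([[im["fx"],0,im["cx"]],[0,im["fy"],im["cy"]],[0,0,1.]])
  for z in(0,.01,.02,.03):
    q=(p+[0,0,z])[None]; u=cv2.projectPoints(q,im["rvec"],im["tvec"],K,None)[0].ravel(); print(n,z,u.round(1),"crop",((u-[205,135])*7).round() if n=="side" else "")
im=grab("top","t3.png");print(s["opening"],np.abs(np.array(im["tvec"])-d["top"]["tvec"]).max())
s2=manip.get_image("side");print(np.abs(np.array(s2["tvec"])-d["side"]["tvec"]).max())
w=grab("wrist","w3.png")
cv2.imwrite("pics/v3.png",np.hstack([cv2.resize(im["color"][135:235,185:265,::-1],(320,400)),cv2.resize(w["color"][100:340,128:384,::-1],(427,400))]))
E
```

```text
side 0 [225.4 172.7] crop [143. 264.]
side 0.01 [225.4 169.9] crop [142. 244.]
side 0.02 [225.3 167.1] crop [142. 224.]
side 0.03 [225.2 164.2] crop [141. 204.]
top 0 [219.8 209.7] crop 
top 0.01 [219.6 209.3] crop 
top 0.02 [219.4 209. ] crop 
top 0.03 [219.2 208.6] crop 
0.0037870040518238803 0.0
0.0
```

View pics/v3.png

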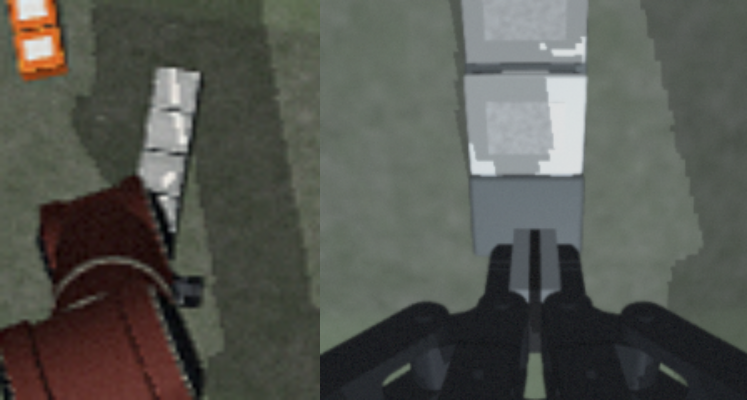

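The side view puts the visible tips about 20 mm higher than the reported TCP, near z = 0.052. The wrist view shows the pads centred over the plain end. So I'll keep going down by feel, expecting contact at a reported z of about 0.013.

>>> jog_arm(deltas="0 0 -2 0 0;0 0 -2 0 0;0 0 -2 0 0;0 0 -2 0 0;0 0 -2 0 0;0 0 -1 0 0;0 0 -1 0 0;0 0 0 0 0")

```text
t: 9.7
position: [0.4247, 0.1566, 0.0201]
orientation: [-3.133, 0.229, 0.0]
contact_force: [-1.2, -0.3, -0.0]
opening: -0.001
gripper_force: 0.0
```

```bash
python3 - <<'E'
from h import *
print(manip.hold_point_z)
im=grab("side","s4.png")
print(manip.read_state()["contact_force"],manip.read_state()["position"])
cv2.imwrite("pics/v4.png",cv2.resize(im["color"][135:195,205:305,::-1],(700,420),interpolation=cv2.INTER_CUBIC))
E
```

```text
0.0187
[-0.26320183  0.41966879 -0.54094339] [0.42477793 0.15663997 0.02019446]
```

View pics/v4.png

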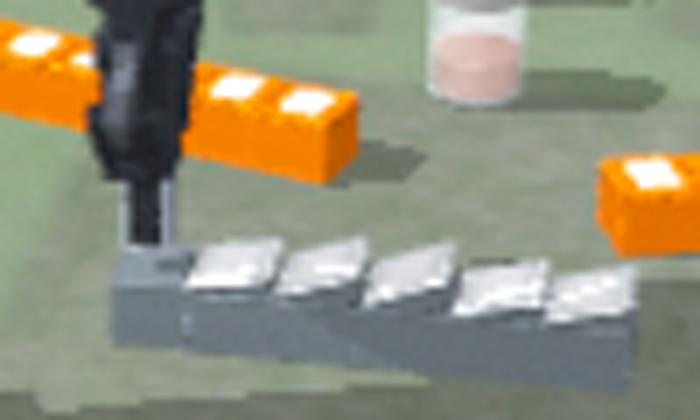

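The tip is now at (147,247) in the crop, a few mm above the plain top, whose centre is at about row 265. No contact yet, so I go down more gently.

>>> jog_arm(deltas="0 0 -1 0 0;0 0 0 0 0;0 0 -1 0 0;0 0 0 0 0;0 0 -1 0 0;0 0 0 0 0;0 0 -1 0 0;0 0 0 0 0")

```text
t: 10.75
position: [0.4247, 0.1566, 0.0161]
orientation: [3.133, -0.229, -0.0]
contact_force: [0.3, -0.4, -0.8]
opening: -0.002
gripper_force: 0.0
```

>>> jog_arm(deltas="0 0 -0.5 0 0;0 0 0 0 0;0 0 0 0 0;0 0 -0.5 0 0;0 0 0 0 0;0 0 0 0 0;0 0 0 0 0;0 0 0 0 0")

```text
t: 11.75
position: [0.4248, 0.1566, 0.0152]
orientation: [-3.133, 0.229, -0.0]
contact_force: [0.1, -0.6, -0.1]
opening: 0.0
gripper_force: 0.0
```

>>> jog_arm(deltas="0 0 -0.5 0 0;0 0 0 0 0;0 0 0 0 0;0 0 0 0 0;0 0 0 0 0;0 0 0 0 0;0 0 0 0 0;0 0 0 0 0")

```text
t: 12.75
position: [0.4248, 0.1566, 0.0147]
orientation: [-3.133, 0.229, 0.0]
contact_force: [0.3, -0.3, 0.5]
opening: 0.001
gripper_force: 0.0
```

>>> jog_arm(deltas="0 0 -0.5 0 0;0 0 0 0 0;0 0 0 0 0;0 0 0 0 0;0 0 0 0 0;0 0 0 0 0;0 0 0 0 0;0 0 0 0 0")

```text
t: 13.75
position: [0.4248, 0.1566, 0.0142]
orientation: [-3.133, 0.229, -0.0]
contact_force: [-0.3, 0.5, -0.1]
opening: 0.004
gripper_force: 0.0
```

>>> jog_arm(deltas="0 0 -0.5 0 0;0 0 0 0 0;0 0 0 0 0;0 0 0 0 0;0 0 0 0 0;0 0 0 0 0;0 0 0 0 0;0 0 0 0 0")

```text
t: 14.75
position: [0.4248, 0.1566, 0.0137]
orientation: [-3.133, 0.229, -0.0]
contact_force: [-0.2, 0.9, -1.1]
opening: -0.001
gripper_force: 0.0
```

>>> jog_arm(deltas="0 0 -0.5 0 0;0 0 0 0 0;0 0 0 0 0;0 0 0 0 0;0 0 0 0 0;0 0 0 0 0;0 0 0 0 0;0 0 0 0 0")

```text
t: 15.75
position: [0.4248, 0.1566, 0.0132]
orientation: [-3.133, 0.229, -0.0]
contact_force: [-0.1, -0.1, 0.4]
opening: -0.001
gripper_force: 0.0
```

>>> jog_arm(deltas="0 0 -0.5 0 0;0 0 0 0 0;0 0 0 0 0;0 0 0 0 0;0 0 0 0 0;0 0 0 0 0;0 0 0 0 0;0 0 0 0 0")

```text
t: 16.75
position: [0.4248, 0.1566, 0.0127]
orientation: [-3.133, 0.229, -0.0]
contact_force: [1.0, 0.0, -0.4]
opening: -0.001
gripper_force: 0.0
```

```bash
python3 - <<'E'
from h import *
f=[]
for i in range(4):
  im=manip.get_image("side"); s=manip.read_state(); f.append(np.r_[s["contact_force"],s["position"]])
print(np.mean(f,0).round(4),s["t"])
cv2.imwrite("pics/v5.png",cv2.resize(im["color"][145:190,205:265,::-1],(720,540),interpolation=cv2.INTER_CUBIC))
E
```

```text
[-0.0903  0.3589 -0.456   0.4248  0.1566  0.0127] 16.95
```

View pics/v5.png

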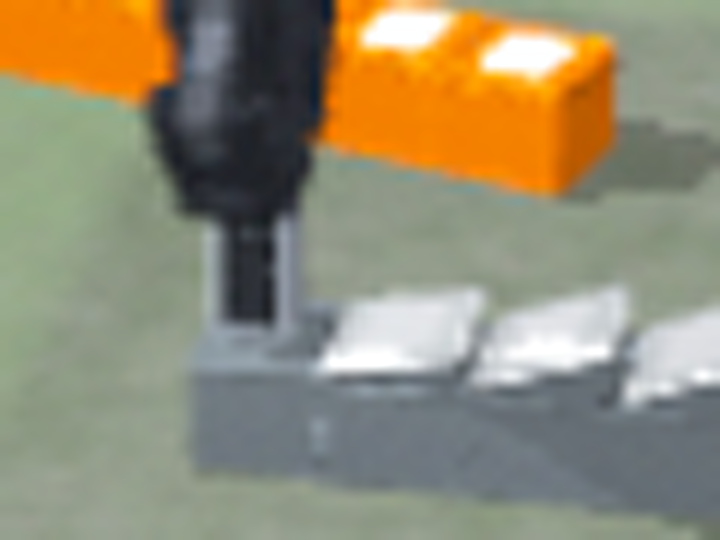

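The tips are at about (250,330), with the plain top spanning rows 310 to 365. Allowing for the tip's near edge, 2–4 mm remain, so I continue down by feel.

>>> jog_arm(deltas="0 0 -0.4 0 0;0 0 0 0 0;0 0 0 0 0;0 0 -0.4 0 0;0 0 0 0 0;0 0 0 0 0;0 0 0 0 0;0 0 0 0 0")

```text
t: 17.95
position: [0.4248, 0.1567, 0.0119]
orientation: [-3.133, 0.229, -0.0]
contact_force: [0.2, 0.0, -0.3]
opening: -0.001
gripper_force: 0.0
```

>>> jog_arm(deltas="0 0 -0.3 0 0;0 0 0 0 0;0 0 0 0 0;0 0 -0.3 0 0;0 0 0 0 0;0 0 0 0 0;0 0 0 0 0;0 0 0 0 0")

```text
t: 18.95
position: [0.4248, 0.1566, 0.0113]
orientation: [-3.133, 0.229, -0.0]
contact_force: [-0.4, -0.7, -0.5]
opening: -0.002
gripper_force: 0.0
```

>>> jog_arm(deltas="0 0 -0.3 0 0;0 0 0 0 0;0 0 0 0 0;0 0 -0.3 0 0;0 0 0 0 0;0 0 0 0 0;0 0 0 0 0;0 0 0 0 0")

```text
t: 19.95
position: [0.4248, 0.1566, 0.011]
orientation: [-3.133, 0.229, -0.0]
contact_force: [-0.4, -0.1, 5.7]
opening: -0.003
gripper_force: 2.7
```

Contact at 5.7 N, and the stiffness is about 20 N/mm, so the top is at a reported z of about 0.011. I ease off 0.4 mm and start stroking along the row at 8°.

>>> jog_arm(deltas="0 0 -0 0 0;0 0 0.4 0 0;3 -0.4 0 0 0;5 -0.7 0 0 0;6 -0.9 0 0 0;6 -0.9 0 0 0;6 -0.9 0 0 0;6 -0.8 0 0 0")

```text
t: 20.95
position: [0.4509, 0.152, 0.0109]
orientation: [3.131, -0.225, -0.018]
contact_force: [-7.9, 1.0, 9.6]
opening: 0.001
gripper_force: 4.9
```

The horizontal force is 8 N, more than the lid should need, so I'll check for a shove before going on.

```bash
python3 - <<'E'
from h import *
im=manip.get_image("side");s=manip.read_state()
print(s["t"],s["contact_force"].round(1),s["position"].round(4),s["orientation"].round(3),s["moment"].round(2))
cv2.imwrite("pics/v6.png",cv2.resize(im["color"][145:190,205:305,::-1],(800,360),interpolation=cv2.INTER_CUBIC))
E
```

```text
21.0 [-3.5  0.2  5.6] [0.453  0.1519 0.011 ] [ 3.132 -0.227 -0.012] [ 0.03  0.89 -0.02]
```

View pics/v6.png

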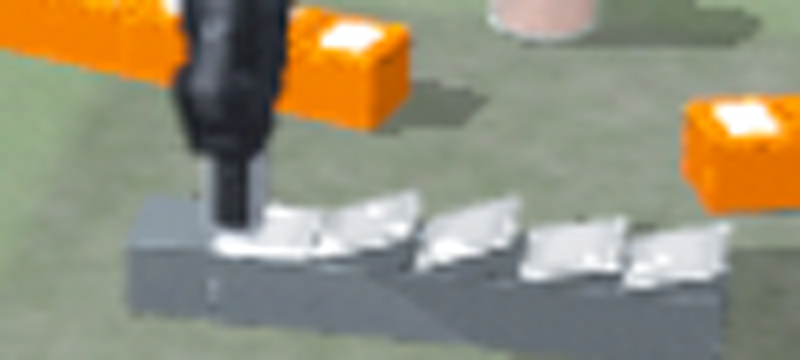

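Lid 1 is going down and the box's near corner has not moved (still about 221 px). The force falls to 5.6 N once the motion settles. I raise 0.5 mm to lighten the stroke and carry on.

>>> jog_arm(deltas="0 0 0.5 0 0;4 -0.6 0 0 0;5 -0.7 0 0 0;5 -0.7 0 0 0;5 -0.7 0 0 0;5 -0.7 0 0 0;5 -0.7 0 0 0;5 -0.7 0 0 0")

```text
t: 22.0
position: [0.4916, 0.1472, 0.0116]
orientation: [-3.133, 0.229, -0.001]
contact_force: [-0.9, 0.4, 0.3]
opening: 0.004
gripper_force: 0.2
```

>>> jog_arm(deltas="5 -0.7 0 0 0;5 -0.7 0 0 0;5 -0.7 0 0 0;5 -0.7 0 0 0;5 -0.7 0 0 0;5 -0.7 0 0 0;5 -0.7 0 0 0;5 -0.7 0 0 0")

```text
t: 23.0
position: [0.5317, 0.1415, 0.0117]
orientation: [-3.133, 0.229, -0.002]
contact_force: [-0.2, -0.6, -0.1]
opening: 0.003
gripper_force: 0.2
```

>>> jog_arm(deltas="5 -0.7 0 0 0;5 -0.7 0 0 0;5 -0.7 0 0 0;5 -0.7 0 0 0;5 -0.7 0 0 0;5 -0.7 0 0 0;5 -0.7 0 0 0;5 -0.7 0 0 0")

```text
t: 24.0
position: [0.5713, 0.136, 0.0116]
orientation: [-3.133, 0.229, -0.001]
contact_force: [0.0, -0.2, 0.1]
opening: 0.001
gripper_force: 0.2
```

>>> jog_arm(deltas="5 -0.7 0 0 0;5 -0.7 0 0 0;5 -0.7 0 0 0;5 -0.7 0 0 0;5 -0.7 0 0 0;5 -0.7 0 0 0;5 -0.7 0 0 0;5 -0.7 0 0 0")

```text
t: 25.0
position: [0.6114, 0.1303, 0.0116]
orientation: [-3.133, 0.229, -0.001]
contact_force: [-0.6, 0.3, -0.1]
opening: 0.001
gripper_force: 0.2
```

>>> jog_arm(deltas="5 -0.7 0 0 0;5 -0.7 0 0 0;5 -0.7 0 0 0;5 -0.7 0 0 0;5 -0.7 0 0 0;3 -0.4 0 0 0;0 0 0 0 0;0 0 4 0 0")

```text
t: 26.0
position: [0.6382, 0.1266, 0.0154]
orientation: [3.133, -0.228, -0.002]
contact_force: [-0.3, 0.2, 0.0]
opening: 0.003
gripper_force: 0.0
```

>>> jog_arm(deltas="0 0 10 0 0;0 0 15 0 0;0 0 20 0 0;-10 -30 20 0 0;-10 -40 20 0 0;-10 -50 10 0 0;-10 -50 0 0 0;0 0 0 0 0")

```text
t: 27.0
position: [0.598, -0.0512, 0.1123]
orientation: [3.127, -0.244, 0.002]
contact_force: [0.5, 0.9, 0.2]
opening: -0.001
gripper_force: 0.0
```

```bash
python3 - <<'E'
from h import *
s=manip.read_state();print(s["t"],s["position"].round(4),s["contact_force"].round(1))
im=grab("side","s9.png");c=im["color"];hsv=cv2.cvtColor(c,cv2.COLOR_RGB2HSV)
K=np.array([[im["fx"],0,im["cx"]],[0,im["fy"],im["cy"]],[0,0,1.]])
def pr(y,lat,z):
  a=np.array([.99008,-.1405]);q=np.r_[np.array([.5281,.144])+a*y/1e3+np.array([-a[1],a[0]])*lat/1e3,z/1e3]
  return cv2.projectPoints(q[None],im["rvec"],im["tvec"],K,None)[0].ravel()
o=cv2.imread("pics/s4.png")[:,:,::-1]
for i in range(5):
  x=int(round(pr(-47+40*i,10,33)[0]))
  e=[pr(-45+40*i,l,33)[1].round(1) for l in(20,-20)]
  f=lambda I:[int(v) for v in I[160:186,x].min(1)]
  print(i+1,x,"shut lid rows",e,"\n was",f(o),"\n now",f(c))
E
```

```text
27.0 [ 0.598  -0.0512  0.1123] [0.5 0.9 0.2]
1 244 shut lid rows [np.float64(170.9), np.float64(176.8)] 
 was [134, 132, 132, 135, 135, 141, 141, 136, 143, 203, 213, 183, 158, 156, 130, 129, 168, 127, 122, 112, 112, 111, 105, 110, 110, 111] 
 now [134, 133, 132, 131, 136, 140, 139, 138, 130, 132, 154, 239, 252, 245, 208, 222, 243, 242, 120, 110, 109, 110, 105, 108, 108, 111]
2 257 shut lid rows [np.float64(172.0), np.float64(178.0)] 
 was [103, 134, 136, 133, 130, 127, 132, 136, 144, 166, 173, 172, 140, 119, 152, 122, 162, 208, 175, 118, 102, 103, 102, 103, 104, 110] 
 now [103, 132, 136, 134, 131, 127, 131, 138, 133, 137, 139, 162, 239, 230, 209, 209, 229, 236, 236, 143, 112, 111, 112, 112, 111, 111]
3 269 shut lid rows [np.float64(173.1), np.float64(179.1)] 
 was [138, 135, 136, 141, 142, 138, 132, 129, 135, 166, 190, 175, 172, 181, 141, 106, 99, 105, 114, 151, 121, 103, 105, 101, 102, 102] 
 now [134, 133, 136, 140, 141, 136, 133, 129, 130, 133, 135, 139, 159, 239, 250, 252, 250, 224, 211, 212, 129, 111, 112, 111, 110, 111]
4 282 shut lid rows [np.float64(174.2), np.float64(180.3)] 
 was [149, 136, 131, 139, 140, 137, 139, 141, 138, 139, 141, 144, 203, 218, 198, 226, 194, 168, 185, 109, 129, 125, 103, 102, 100, 101] 
 now [100, 95, 93, 100, 98, 105, 126, 140, 136, 138, 139, 132, 134, 147, 231, 252, 251, 229, 226, 210, 212, 147, 106, 112, 110, 112]
5 295 shut lid rows [np.float64(175.3), np.float64(181.5)] 
 was [137, 0, 0, 0, 0, 0, 0, 0, 0, 0, 0, 53, 154, 190, 185, 165, 165, 153, 171, 110, 100, 95, 94, 91, 96, 95] 
 now [138, 0, 0, 0, 0, 0, 0, 0, 0, 0, 0, 52, 144, 143, 146, 201, 240, 232, 230, 196, 199, 194, 109, 97, 97, 93]
```

All five lids now fill exactly the rows predicted for shut lids (171–177 up to 175–181), and the box has not moved. The arm is clear, so I hand in.

```bash
python3 -c "
from workcell import manip
print(manip.close_job())"
```

```text
the job is handed in; nothing more can be done
None
```

I stroked all five lids of the long box shut in order from the plain end and handed the job in at about 27 s; the camera check showed the lids shut and the box still in place, but no verdict came back.

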